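# Open the vented touch-latch chest

## Robot

A 6-joint arm with a two-finger parallel gripper is mounted at the origin on the work surface. World frame = base frame: x ahead of the robot, y to its left, z up, the work surface at z = 0. Lengths are in m, angles in rad, forces in N, time in s.
With the tool pointing down it reaches from about 0.3 to 1 m from the base axis. Payload 5.1 kg.
Tool frame: the origin (TCP) lies on the centre line of the jaws, within the pads' length; the fingertips stand 17 mm ahead of it and the grasp point (between the pads) lies 2 mm behind it (robot.tcp_to_tips is the z of the fingertips in the tool frame, in m); z points along the fingers, x is the direction in which the jaws open and shut, and the axes are right-handed (so a half turn about z gives the same grasp; the last joint's range is limited). The gripper opens to 95 mm and grips with 3 to 60 N. Pads are 20 mm wide; open, the fingers measure 119 mm over their backs; the gripper's body (75 mm by 180 mm) begins 59 mm behind the grasp point.
Start: joints at [1.168, 0.124, 1.65, -0, 1.367, -0.083], TCP at [0.204, 0.617, 0.232] pointing down, gripper open.
Joint ranges: [-2.61, 2.61], [-1.02, 2.33], [0.03, 2.71], [-1.35, 4.49], [0.32, 2.68], [-2.91, 2.91]. Speed limits (rad/s): [2.57, 2.57, 3.14, 3.14, 3.14, 3.14].

## Interface

Orientations are given as a 3x3 rotation matrix whose columns are the frame's x, y, z axes.
In Python, from plant import robot, imaging, hand_in gives the robot as it stands.
- The arm moves only by the tool jog_arm, never from a script. Its argument "series" is a list of rows, each a list of 5 numbers: the finger opening in mm, from 0 to 95.1, then the shift along the tool's x, y, z in mm, then the turn about the tool's z in degrees. A call has 1 to 12 rows; each row shifts and turns the commanded pose from where the row before left it, along the tool's axes as they then stand; what a row does not reach is not made up. A row lasts 1/12 s, in which the tool goes at most 41.7 mm and 7.16 degrees, less where a joint would pass 70% of its speed; a pose out of reach is approached as far as the arm can. A call is refused whole if a number of a shift passes 41.7 or a number of a turn 7.16, either way. A call with a gripper value outside its range is refused whole. The fingers move at their own pace and stop on an object; "newtons" is the grip in N (left out, the last holds). Time passes only in rows, so rows that do not move let the fingers close. It gives the time, the measured TCP pose, the force and the opening at its end, in the units of the state.
- robot.state(): the state, without advancing time (a new reading comes with each control period).
- imaging.grab_frame(name): name is "scene" or "top"; returns a dict with "color" (384x512x3 uint8, red, green, blue), "K" (3x3 intrinsics, pixels), "k1" (the pictures are not rectified: a ray, as slopes to the right and down, at radius r is drawn at 1 + k1 r^2 times it, then the intrinsics apply), "xyz" and "attitude" of the camera in the world. Camera axes: x right, y down, z forward; pixel columns grow to the right and rows downward; lengths in m; the calibration is good to about 2 mm. A picture is of the moment at which its call begins. There is no depth.
- hand_in(): hands the job in, once; it reports no verdict.
The state is a dict: "time": time; "q": joint angles; "qvel": joint speeds; "joint_efforts": joint torques, N m; "eef_pos": TCP position; "tool_rot": TCP orientation; "force": force on the tool from outside, world axes, zero at the start; "ft_torque": the same for the moment, N m; "finger_gap": finger opening in m.
Only numpy, scipy, OpenCV 4.12 (cv2) and the standard library are available. Lean on these libraries where they do the work, as an engineer would, in place of code of your own. Each camera call takes 0.05 s, during which the arm holds its last target.

## Task

On the shop counter, open the plywood chest whose lid has slots: press the front edge of its lid down with the fingertips until the push catch lets go and springs the lid ajar, then push the lid up and over from underneath with the fingers until it leans back open by itself. Do not take hold of anything, do not lift or disturb the other goods on the counter, and leave the plain chest shut.

Things in the scene. Friction and masses are not known exactly. Their poses are not given: they have to be found in the camera images.
- vent_chest: Fixed vented plywood chest, 160 deep (x), 200 wide (y), body 100 high. Let 0 to 35 mm into the counter. Origin: centre of its underside; front faces its -x (towards the robot, turned up to 0.3 rad), z up. Flat lid 160x200x10 edge to edge, shut: underside 107, top 117 above the origin (7 mm gap below); hinged along the far (+x) side. Slotted lid: solid 50 mm front rail, then four open slots 15 wide, 80 long.
- vent_front (a point): Middle of the front edge of the vented chest's lid, on its top face; moves with the lid. Axes as the chest's when shut: x from the front edge towards the hinge (the hinge line is 160 mm along x and 10 mm down), y along the edge, z out of the lid's top.
- vent_lid (a joint): Lid hinge of the vented chest, rad: 0 shut, about 0.43 sprung ajar (front edge 66 mm higher than shut), 1.57 upright, 1.85 back stop; dips to about -0.04 when pressed. Lid about 0.2 kg: let go before upright it falls back on the catch (ajar), past upright it falls to the stop and stays.
- vent_catch (a joint): Push-to-open catch of the vented chest, m: sprung plunger under the middle of the lid, 30 mm behind the front edge. 0 latched, -0.0055 pressed in, 0.055 sprung out. Pressing the lid down mid-front with about 4 to 5 N sinks it about 6 mm and trips it (firm stop at 7 mm); let go, and it raises the lid ajar in 1 to 2 s. A lighter press leaves it latched. It does not latch again.
- plain_chest: Fixed plain plywood chest, 160 deep (x), 200 wide (y), body 100 high. Let 0 to 35 mm into the counter. Origin: centre of its underside; front faces its -x (towards the robot, turned up to 0.3 rad), z up. Flat lid 160x200x10 edge to edge, shut: underside 107, top 117 above the origin (7 mm gap below); hinged along the far (+x) side. Lid without slots.
- plain_lid (a joint): Lid hinge of the plain chest (to stay shut), rad: 0 shut, about 0.43 sprung ajar (front edge 66 mm higher than shut), 1.57 upright, 1.85 back stop; dips to about -0.04 when pressed. Lid about 0.2 kg: let go before upright it falls back on the catch (ajar), past upright it falls to the stop and stays.
- plain_catch (a joint): Push-to-open catch of the plain chest (to stay latched), m: sprung plunger under the middle of the lid, 30 mm behind the front edge. 0 latched, -0.0055 pressed in, 0.055 sprung out. Pressing the lid down mid-front with about 4 to 5 N sinks it about 6 mm and trips it (firm stop at 7 mm); let go, and it raises the lid ajar in 1 to 2 s. A lighter press leaves it latched. It does not latch again.
- jar: Bystander: closed jar 52 across, 100 high, standing between the chests. Origin: centre of its underside.
- drinker: Bystander: white poultry drinker on a red dish, 126 across, 150 high. Origin: centre of its underside.
- nest_bowl: Bystander: terracotta bowl 110 across, 50 high. Origin: centre of its underside.
- scoop: Bystander: wooden-handled spoon 170 long, lying in front of the gap between the chests. Origin: its underside, about mid-length.
- tub: Bystander: closed tub 76 across, 75 high. Origin: centre of its underside.
- mesh_roll: Bystander: small roll of wire mesh lying on the counter, 160 long, 60 across. Origin: under its middle.

How it is judged:
By the outcome, as a careful person would: the job done as asked, in the order asked, and still so for the second after the job is handed in, with the robot touching nothing.
It also fails if it takes over 48 s, if anything falls off the work surface, if the arm or the gripper's body presses on something with over 40 N, if the wrist force passes 120 N, or if a joint passes its speed limit or range.

## Working session

There is one attempt and no reset: what is moved stays moved. The work goes in short steps, Python scripts to look and compute and a tool call to move; the robot and the scene stay as the last step left them, time stands still between calls to the robot, and variables do not carry over. Pictures are saved under pics/ and viewed, and the job is handed in when it is done.

Besides the shell and the picture viewer there is one more tool, called as name(argument=value, ...) on one line, values as JSON. jog_arm: Moves the arm, as the interface text tells. Its arguments: {"type":"object","properties":{"series":{"type":"array"},"newtons":{"type":"number"}},"required":["series"]}

```bash
mkdir -p pics; ls
python3 - <<'E'
from plant import robot, imaging
import cv2
for n in("scene","top"):
    f=imaging.grab_frame(n); cv2.imwrite(f"pics/{n}0.png",f["color"][:,:,::-1])
    print(n,f["K"],f["k1"],f["xyz"],f["attitude"])
s=robot.state();print(s, robot.tcp_to_tips)
E
```

```text
pics
scene [[393.62746489   0.         253.8965614 ]
 [  0.         393.62746489 191.10039713]
 [  0.           0.           1.        ]] -0.12401631722329035 [ 1.09452095 -0.5218523   1.16442548] [[ 0.63070995  0.62914365 -0.4542942 ]
 [ 0.77585454 -0.49918983  0.38582281]
 [ 0.01595893 -0.59580851 -0.80296795]]
top [[385.33811098   0.         259.05176197]
 [  0.         385.33811098 189.53375235]
 [  0.           0.           1.        ]] -0.0037831795738693785 [ 0.3164085  -0.01359367  1.25265783] [[ 0.01497279 -0.98998322  0.1403889 ]
 [-0.99981316 -0.01310667  0.01420778]
 [-0.01222544 -0.1405754  -0.98999449]]
{'time': 0.1, 'q': array([ 1.16840151e+00,  1.24441213e-01,  1.65153451e+00, -1.41682439e-06,
        1.36746080e+00, -8.26276768e-02]), 'qvel': array([-0.00173275, -0.00300853, -0.00174424, -0.00058196,  0.00074465,
        0.00037738]), 'joint_efforts': array([ 1.52439534e-04, -4.18877542e+01, -3.61098325e+01,  7.77381705e-02,
        4.61220962e-02, -5.24820712e-05]), 'eef_pos': array([0.20415797, 0.61653842, 0.23051079]), 'tool_rot': array([[ 3.14344578e-01,  9.49308678e-01, -7.20826689e-04],
       [ 9.49307173e-01, -3.14345369e-01, -1.69713947e-03],
       [-1.83769776e-03, -1.50799353e-04, -9.99998300e-01]]), 'force': array([-0.03750504,  0.55068182, -0.80485397]), 'ft_torque': array([0.02288653, 0.00991904, 0.03174702]), 'finger_gap': 0.0951806596937339} 0.017
```

View pics/scene0.png

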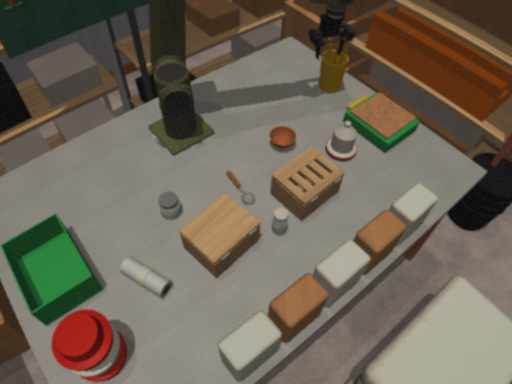

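View pics/top0.png

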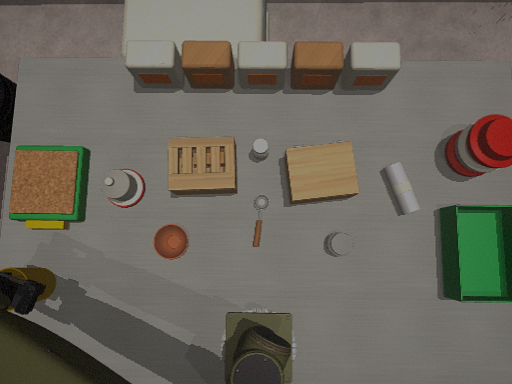

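The scene view shows the slotted chest at about (307,182) and the plain one at (221,234). In the top view they are at (202,163) and (321,171). The drinker is at (123,187), the bowl at (171,241), the spoon at (260,220) and the jar at (260,149). Next I'll zoom in.

Run:
```python
import cv2
a=cv2.imread("pics/top0.png")[120:210,150:250];b=cv2.imread("pics/scene0.png")[140:225,260:355]
cv2.imwrite("pics/top0z.png",cv2.resize(a,None,fx=6,fy=6,interpolation=cv2.INTER_CUBIC))
cv2.imwrite("pics/scene0z.png",cv2.resize(b,None,fx=6,fy=6,interpolation=cv2.INTER_CUBIC))
```

```text
(no output)
```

View pics/top0z.png

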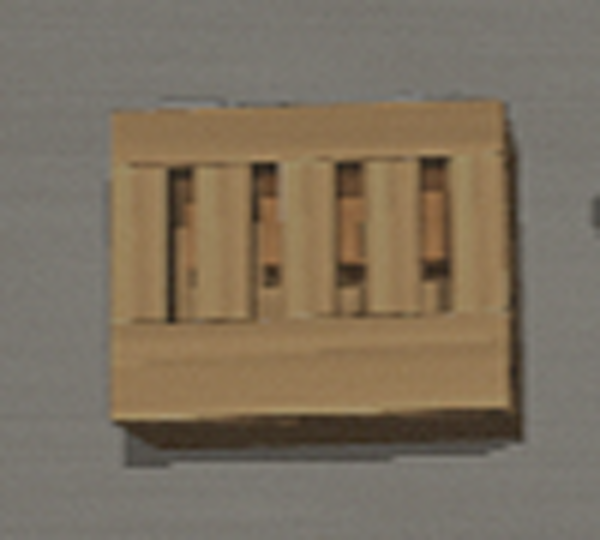

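View pics/scene0z.png

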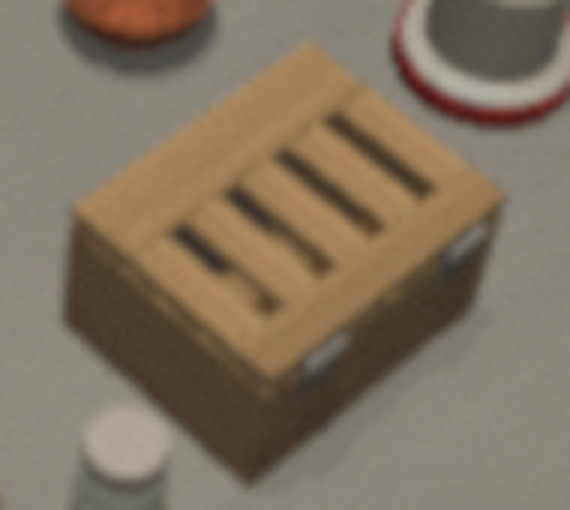

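Lid corners in the top zoom are (110,110), (506,101), (512,410) and (110,420). The same corners in the scene zoom are (503,198), (268,378), (75,208) and (310,42). I'll triangulate them.

```bash
cat > h.py <<'E'
import numpy as np
CAM={}
def ray(f,uv):
    K=f["K"];d=np.array([(uv[0]-K[0,2])/K[0,0],(uv[1]-K[1,2])/K[1,1]])
    s=d.copy()
    for _ in range(20): s=d/(1+f["k1"]*(s@s))
    v=f["attitude"]@np.array([s[0],s[1],1]);return f["xyz"],v/np.linalg.norm(v)
def plane(f,uv,z):
    o,v=ray(f,uv);return o+v*(z-o[2])/v[2]
def tri(f,a,g,b):
    o1,v1=ray(f,a);o2,v2=ray(g,b)
    A=np.stack([v1,-v2],1);t=np.linalg.lstsq(A,o2-o1,rcond=None)[0]
    p=o1+v1*t[0];q=o2+v2*t[1];return (p+q)/2,np.linalg.norm(p-q)
def proj(f,p):
    c=f["attitude"].T@(np.asarray(p)-f["xyz"]);s=c[:2]/c[2];s=s*(1+f["k1"]*(s@s))
    return f["K"][:2,:2]@s+f["K"][:2,2]
E
python3 - <<'E'
from h import *
from plant import imaging
np.set_printoptions(precision=4,suppress=True)
T=imaging.grab_frame("top");S=imaging.grab_frame("scene")
t=np.array([(110,110),(506,101),(512,410),(110,420)])/6-.42+[150,120]
s=np.array([(503,198),(268,378),(75,208),(310,42)])/6-.42+[260,140]
P=[]
for a,b in zip(t,s):
    p,e=tri(T,a,S,b);P.append(p);print(p,e)
P=np.array(P);z=P[:,2].mean();print("z",z)
Q=np.array([[plane(T,a,z),plane(S,b,z)] for a,b in zip(t,s)]);print(Q[:,:,:2].reshape(4,4))
Q=Q.mean(1)
c=Q.mean(0);fr=(Q[2]+Q[3])/2;hi=(Q[0]+Q[1])/2
print("front",fr,"hinge",hi,"len",np.linalg.norm(hi-fr),np.linalg.norm(Q[3]-Q[2]),np.linalg.norm(Q[0]-Q[1]))
d=Q[3]-Q[2]+Q[0]-Q[1];print("yaw from y edge",np.arctan2(-d[0],d[1])); d=hi-fr;print("yaw x",np.arctan2(d[1],d[0]))
for n,uv,zz in (("drinker",(123,187),0.0),("bowl",(171,241),0.03),("spoonhead",(262,201),.01),("spoonend",(257,245),.01),("jar",(260,146),.1),("plainFL",(292,201),z),("plainHL",(286,149),z)):
    print(n,plane(T,uv,zz))
E
```

```text
[0.6321 0.2816 0.1127] 0.004978028097489887
[0.6397 0.0815 0.1159] 0.00043726391391135276
[0.4826 0.0761 0.1141] 0.002667301798223284
[0.4738 0.2751 0.1145] 0.0009176869849898991
z 0.11429893456168885
[[0.6333 0.2833 0.6319 0.2777]
 [0.6403 0.0818 0.6389 0.0822]
 [0.4818 0.0749 0.4833 0.0772]
 [0.4741 0.2755 0.4735 0.2748]]
front [0.4782 0.1756 0.1143] hinge [0.6361 0.1812 0.1143] len 0.15802582953182895 0.19930718906029732 0.19865344403263138
yaw from y edge 0.039550099463113726
yaw x 0.035497224899078264
drinker [0.4965 0.4538 0.    ]
bowl [0.3221 0.2793 0.03  ]
spoonhead [ 0.4552 -0.0059  0.01  ]
spoonend [0.3137 0.0081 0.01  ]
jar [0.6149 0.0021 0.1   ]
plainFL [ 0.4448 -0.0956  0.1143]
plainHL [ 0.6028 -0.077   0.1143]
```

jog_arm(series=[[0,0,0,0,-6.85],[0,0,0,0,-6.85],[0,0,0,0,-6.85],[0,-20,12,0,0],[0,-30,19,0,0],[0,-30,19,0,0],[0,-30,19,0,0],[0,-30,19,0,0],[0,-30,19,0,0],[0,-30,19,0,0],[0,-30,19,0,0],[0,-30,19,0,0]], newtons=20)

```text
time: 1.2
eef_pos: [0.3789, 0.362, 0.2315]
tool_rot: [[-0.039, 0.999, 0.0], [0.999, 0.039, -0.0], [-0.0, 0.0, -1.0]]
force: [1.2, -0.8, -0.3]
finger_gap: 0.0206
```

jog_arm(series=[[0,-30,18,0,0],[0,-30,18,0,0],[0,-30,18,0,0],[0,-30,18,0,0],[0,-30,18,0,0],[0,-25,18,0,0],[0,-15,9,0,0],[0,0,0,0,0],[0,0,0,0,0],[0,0,0,0,0]])

```text
time: 2.03
eef_pos: [0.5022, 0.1788, 0.2314]
tool_rot: [[-0.039, 0.999, -0.001], [0.999, 0.039, 0.0], [0.0, -0.001, -1.0]]
force: [0.4, 0.1, 0.1]
finger_gap: 0.0007
```

Run:
```python
from plant import robot, imaging
import cv2
print(robot.state()["eef_pos"],robot.state()["force"],robot.state()["finger_gap"])
ims=[]
for n,(x,y) in(("scene",(240,110)),("top",(140,90))):
    f=imaging.grab_frame(n); ims.append(cv2.resize(f["color"][y:y+130,x:x+130,::-1],(400,400),interpolation=cv2.INTER_CUBIC))
cv2.imwrite("pics/a1.png",cv2.hconcat(ims))
```

```text
[0.50217787 0.17875569 0.23144767] [0.36484111 0.07285088 0.13231461] 0.0006992059237121896
```

View pics/a1.png

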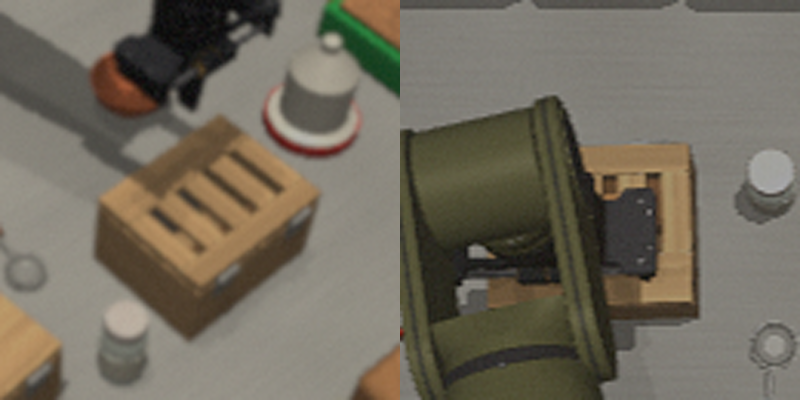

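The closed fingers are over the front rail: in the left panel they are near (190,95), above the rail shadow at (165,165). Now lowering.

jog_arm(series=[[0,0,0,20,0],[0,0,0,25,0],[0,0,0,25,0],[0,0,0,15,0],[0,0,0,5,0],[0,0,0,0,0],[0,0,0,0,0]])

```text
time: 2.72
eef_pos: [0.5028, 0.179, 0.1425]
tool_rot: [[-0.04, 0.999, 0.001], [0.999, 0.04, 0.0], [0.0, 0.001, -1.0]]
force: [0.1, 0.1, 0.1]
finger_gap: 0.0004
```

jog_arm(series=[[0,0,0,2,0],[0,0,0,2,0],[0,0,0,2,0],[0,0,0,2,0],[0,0,0,0,0],[0,0,0,0,0]])

```text
time: 3.22
eef_pos: [0.5026, 0.1782, 0.1336]
tool_rot: [[-0.039, 0.999, -0.0], [0.999, 0.039, -0.0], [-0.0, -0.0, -1.0]]
force: [1.0, -0.1, 0.8]
finger_gap: 0.0
```

jog_arm(series=[[0,0,0,2,0],[0,0,0,1,0],[0,0,0,0,0],[0,0,0,0,0]])

```text
time: 3.55
eef_pos: [0.5028, 0.1783, 0.1309]
tool_rot: [[-0.039, 0.999, 0.0], [0.999, 0.039, 0.0], [0.0, 0.0, -1.0]]
force: [-1.0, 0.2, 1.8]
finger_gap: 0.0005
```

jog_arm(series=[[0,0,0,1,0],[0,0,0,1,0],[0,0,0,1,0],[0,0,0,0,0],[0,0,0,0,0]])

```text
time: 3.97
eef_pos: [0.5026, 0.1783, 0.1278]
tool_rot: [[-0.039, 0.999, -0.0], [0.999, 0.039, -0.0], [-0.0, -0.0, -1.0]]
force: [-0.8, -0.0, 4.5]
finger_gap: 0.0002
```

jog_arm(series=[[0,0,0,1,0],[0,0,0,1,0],[0,0,0,0,0],[0,0,0,0,0]])

```text
time: 4.3
eef_pos: [0.5025, 0.1783, 0.1256]
tool_rot: [[-0.039, 0.999, -0.0], [0.999, 0.039, -0.0], [-0.0, -0.0, -1.0]]
force: [-2.7, -0.7, 3.6]
finger_gap: 0.0005
```

jog_arm(series=[[0,0,0,1,0],[0,0,0,0,0],[0,0,0,0,0]])

```text
time: 4.55
eef_pos: [0.5025, 0.1783, 0.1251]
tool_rot: [[-0.039, 0.999, -0.0], [0.999, 0.039, -0.0], [-0.0, -0.0, -1.0]]
force: [-4.1, -0.7, 6.8]
finger_gap: 0.0004
```

Run:
```python
from plant import robot
import numpy as np
print(robot.state()["eef_pos"],robot.state()["force"])
```

```text
[0.50254509 0.17829105 0.12511563] [-4.10935551 -0.72022301  6.7910544 ]
```

The press has reached the firm stop (6.8 N, 0.5 mm of further travel). Releasing upward and then back.

jog_arm(series=[[0,0,0,-15,0],[0,0,0,-30,0],[0,0,0,-30,0],[0,0,-20,-25,0],[0,0,-25,0,0],[0,0,-25,0,0],[0,0,-10,0,0],[0,0,0,0,0],[0,0,0,0,0],[0,0,0,0,0],[0,0,0,0,0],[0,0,0,0,0]])

```text
time: 5.55
eef_pos: [0.4234, 0.1751, 0.2243]
tool_rot: [[-0.038, 0.999, -0.001], [0.999, 0.038, -0.0], [-0.0, -0.001, -1.0]]
force: [0.1, -0.2, -0.3]
finger_gap: 0.0006
```

jog_arm(series=[[0,0,0,0,0],[0,0,0,0,0],[0,0,0,0,0],[0,0,0,0,0],[0,0,0,0,0],[0,0,0,0,0],[0,0,0,0,0],[0,0,0,0,0],[0,0,0,0,0],[0,0,0,0,0],[0,0,0,0,0],[0,0,0,0,0]])

```text
time: 6.55
eef_pos: [0.4227, 0.1752, 0.2247]
tool_rot: [[-0.039, 0.999, 0.0], [0.999, 0.039, -0.0], [-0.0, 0.0, -1.0]]
force: [0.0, -0.3, -0.9]
finger_gap: 0.0008
```

Run:
```python
from plant import robot, imaging
import cv2
print(robot.state()["eef_pos"],robot.state()["force"],robot.state()["finger_gap"])
ims=[]
for n,(x,y) in(("scene",(240,110)),("top",(140,90))):
    f=imaging.grab_frame(n); ims.append(cv2.resize(f["color"][y:y+130,x:x+130,::-1],(400,400),interpolation=cv2.INTER_CUBIC))
cv2.imwrite("pics/a2.png",cv2.hconcat(ims))
```

```text
[0.42270628 0.17516889 0.22467131] [ 0.00860229 -0.34106485 -0.89014612] 0.0007641793180248783
```

View pics/a2.png

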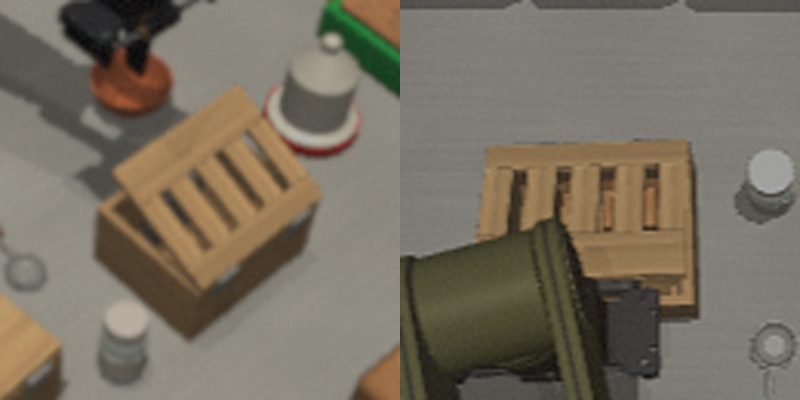

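The lid is ajar: its raised front edge runs from (115,170) to (240,90) in the left panel. Next the fingers go down in front of it, then forward to touch the underside corner.

jog_arm(series=[[0,0,0,20,0],[0,0,0,25,0],[0,0,0,20,0],[0,0,0,3,0],[0,0,15,0,0],[0,0,20,0,0],[0,0,12,0,0],[0,0,0,0,0],[0,0,0,0,0]])

```text
time: 7.4
eef_pos: [0.4702, 0.1771, 0.1574]
tool_rot: [[-0.039, 0.999, 0.0], [0.999, 0.039, 0.0], [0.0, 0.0, -1.0]]
force: [0.0, 0.1, -1.2]
finger_gap: 0.0004
```

jog_arm(series=[[0,0,5,0,0],[0,0,4,0,0],[0,0,4,-2,0],[0,0,4,-6,0],[0,0,4,-7,0],[0,0,4,-6,0],[0,0,0,0,0],[0,0,0,0,0]])

```text
time: 8.07
eef_pos: [0.4908, 0.178, 0.1785]
tool_rot: [[-0.039, 0.999, -0.011], [0.999, 0.039, -0.001], [-0.001, -0.011, -1.0]]
force: [-17.8, -2.7, 11.1]
finger_gap: 0.0006
```

Run:
```python
from plant import robot, imaging
import cv2
print(robot.state()["eef_pos"],robot.state()["force"],robot.state()["finger_gap"])
ims=[]
for n,(x,y) in(("scene",(240,110)),("top",(140,90))):
    f=imaging.grab_frame(n); ims.append(cv2.resize(f["color"][y:y+130,x:x+130,::-1],(400,400),interpolation=cv2.INTER_CUBIC))
cv2.imwrite("pics/a3.png",cv2.hconcat(ims))
```

```text
[0.49077235 0.17800579 0.17848779] [-17.77925974  -2.65321198  11.05151088] 0.0005899501658233565
```

View pics/a3.png

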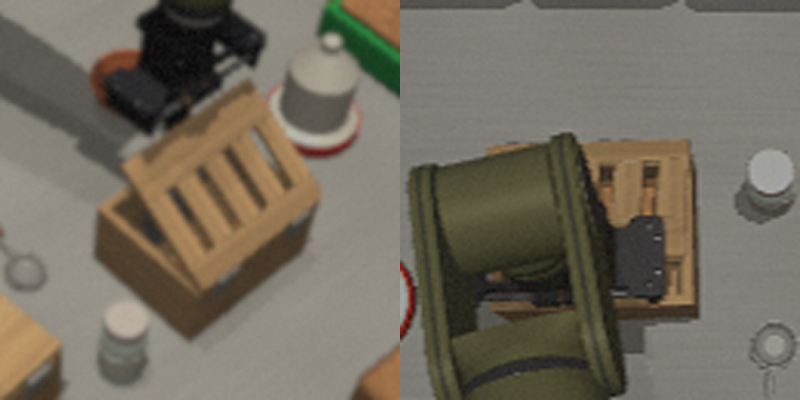

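Contact at 18 N with the friction pushing the wrong way, so I'll add more upward motion to relieve it.

jog_arm(series=[[0,0,0,-3,0],[0,0,0,-3,0],[0,0,0,-3,0],[0,0,0,0,0]])

```text
time: 8.5
eef_pos: [0.4948, 0.1781, 0.1875]
tool_rot: [[-0.039, 0.999, 0.001], [0.999, 0.039, 0.0], [0.0, 0.001, -1.0]]
force: [-1.7, -0.3, 0.6]
finger_gap: 0.0003
```

Run:
```python
from plant import robot, imaging
import cv2
print(robot.state()["eef_pos"],robot.state()["force"],robot.state()["finger_gap"])
ims=[]
for n,(x,y) in(("scene",(240,110)),):
    f=imaging.grab_frame(n); ims.append(cv2.resize(f["color"][y:y+130,x:x+130,::-1],(400,400),interpolation=cv2.INTER_CUBIC))
cv2.imwrite("pics/a4.png",cv2.hconcat(ims))
```

```text
[0.49484218 0.17807031 0.18746316] [-1.70272965 -0.31567388  0.58494763] 0.0002937147786045625
```

View pics/a4.png

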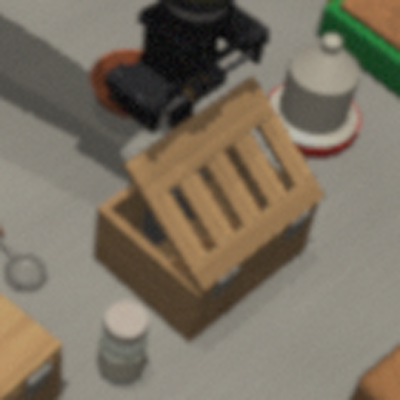

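jog_arm(series=[[0,0,5.5,-8.5,0],[0,0,6,-8,0],[0,0,6.5,-7.5,0],[0,0,7,-7,0],[0,0,0,0,0],[0,0,0,0,0]])

```text
time: 9.05
eef_pos: [0.5206, 0.179, 0.2187]
tool_rot: [[-0.039, 0.999, 0.001], [0.999, 0.039, 0.0], [0.0, 0.001, -1.0]]
force: [-2.5, 0.4, 1.4]
finger_gap: 0.0
```

jog_arm(series=[[0,0,7,-6.5,0],[0,0,7.5,-6,0],[0,0,8,-5.5,0],[0,0,8,-5,0],[0,0,0,0,0],[0,0,0,0,0]])

```text
time: 9.55
eef_pos: [0.5509, 0.1801, 0.2412]
tool_rot: [[-0.039, 0.999, 0.001], [0.999, 0.039, 0.0], [0.0, 0.001, -1.0]]
force: [-0.9, -0.4, -0.5]
finger_gap: 0.0005
```

Run:
```python
from plant import robot, imaging
import cv2
print(robot.state()["eef_pos"],robot.state()["force"],robot.state()["finger_gap"])
ims=[]
for n,(x,y) in(("scene",(240,90)),):
    f=imaging.grab_frame(n); ims.append(cv2.resize(f["color"][y:y+130,x:x+130,::-1],(400,400),interpolation=cv2.INTER_CUBIC))
cv2.imwrite("pics/a5.png",cv2.hconcat(ims))
```

```text
[0.55087216 0.18012195 0.24117136] [-0.86273835 -0.38771268 -0.47394822] 0.0005122670175738704
```

View pics/a5.png

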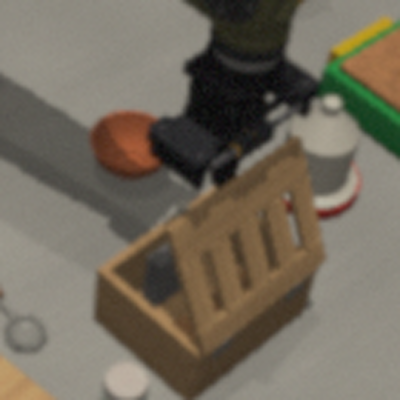

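The lid is at about 1.08 rad and following the fingers at a light 1–2 N. Continuing past upright.

jog_arm(series=[[0,0,8.5,-4,0],[0,0,8.5,-3.5,0],[0,0,9,-3,0],[0,0,9,-2,0],[0,0,9,-1,0],[0,0,9,-0.5,0],[0,0,9,0,0],[0,0,8,0,0],[0,0,0,0,0],[0,0,0,0,0]])

```text
time: 10.43
eef_pos: [0.6203, 0.1828, 0.2542]
tool_rot: [[-0.039, 0.999, -0.001], [0.999, 0.039, -0.0], [-0.0, -0.001, -1.0]]
force: [-0.6, 0.1, -1.1]
finger_gap: 0.0007
```

jog_arm(series=[[0,0,8,0,0],[0,0,8,0,0],[0,0,8,0,0],[0,0,7,0,0],[0,0,0,0,0],[0,0,0,0,0],[0,0,0,0,0],[0,0,0,0,0]])

```text
time: 11.1
eef_pos: [0.6508, 0.1841, 0.2546]
tool_rot: [[-0.039, 0.999, -0.0], [0.999, 0.039, -0.0], [-0.0, -0.0, -1.0]]
force: [0.1, 0.1, 0.5]
finger_gap: 0.0002
```

Run:
```python
from plant import robot, imaging
import cv2
print(robot.state()["eef_pos"],robot.state()["force"],robot.state()["finger_gap"])
ims=[]
for n,(x,y) in(("scene",(240,90)),):
    f=imaging.grab_frame(n); ims.append(cv2.resize(f["color"][y:y+130,x:x+130,::-1],(400,400),interpolation=cv2.INTER_CUBIC))
cv2.imwrite("pics/a6.png",cv2.hconcat(ims))
```

```text
[0.65082564 0.18407368 0.25461315] [0.08227333 0.14278644 0.48634464] 0.0001896568817943352
```

View pics/a6.png

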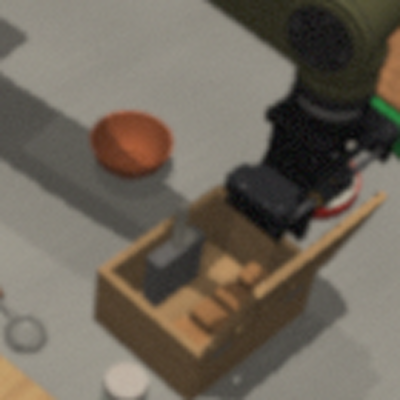

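The lid now leans back, running from (255,290) to (385,195), and the force is near zero. I'll retreat towards the robot and then up.

jog_arm(series=[[0,0,-15,0,0],[0,0,-30,0,0],[0,0,-30,-5,0],[0,0,-30,-10,0],[0,0,-30,-10,0],[0,0,-30,-10,0],[0,0,-25,-10,0],[0,0,-20,0,0],[0,0,0,0,0],[0,0,0,0,0],[0,0,0,0,0],[0,0,0,0,0]])

```text
time: 12.15
eef_pos: [0.4418, 0.1758, 0.2992]
tool_rot: [[-0.039, 0.999, -0.001], [0.999, 0.039, -0.0], [-0.0, -0.001, -1.0]]
force: [0.1, 0.3, -0.7]
finger_gap: 0.0005
```

Run:
```python
from plant import robot, imaging
import cv2
s=robot.state();print(s["time"],s["eef_pos"],s["force"])
ims=[]
for n in("scene","top"):
    f=imaging.grab_frame(n); ims.append(cv2.resize(f["color"][60:300,60:460,::-1],(600,300),interpolation=cv2.INTER_CUBIC) if 0 else cv2.resize(f["color"][90:270,80:380,::-1],(480,288),interpolation=cv2.INTER_CUBIC))
cv2.imwrite("pics/a7.png",cv2.vconcat(ims))
```

```text
12.15 [0.44175654 0.17583671 0.29918756] [ 0.11930306  0.30062485 -0.72271285]
```

View pics/a7.png

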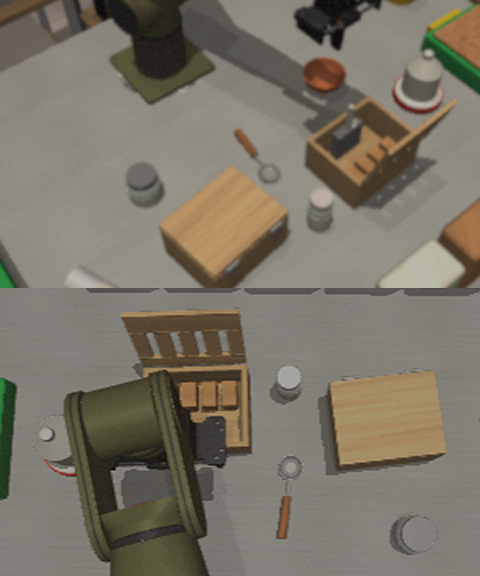

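The slotted lid leans back open. The plain chest is shut, the other goods are where they were, and the arm is clear. Handing in.

```bash
python3 -c "
from plant import hand_in
print(hand_in())"
```

```text
the job is handed in; nothing more can be done
None
```

The vented chest is open, and I handed the job in at about 12 s of the 48 s. I pressed its front rail with closed fingertips (about 7 N at the firm stop) until the catch tripped and the lid sprang ajar. Then I pushed the lid up and over from underneath with the fingers until it fell back by itself.

- **Last pictures:** the slotted lid leans back by itself. The plain chest is shut, and the goods in view (jar, spoon, bowl, drinker, tub) look undisturbed. The mesh roll was barely in that last picture, so I did not check it, but the arm never went near it.
- **Last reading:** the force on the tool was near zero, with the gripper well clear of everything.
- **Forces:** the start of the upward push briefly reached about 21 N, because the lid edge was rubbing on the finger. I eased it by moving up, and the rest of the push read under 3 N.

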